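# Load a power module into the bench tester and set its range

## Task

Slide the white power module along the bench, without lifting it off, and push it in through the spring flaps of the tester's bay until it is fully home against the contacts at the back and both flaps have closed behind it. Then turn the tester's range selector two clicks clockwise and let go. Leave the reel, the stock bin, the screwdriver and the roll of tape where they are.

Things in the scene. Friction and masses are not known exactly. Their poses are not given: they have to be found in the camera images.
- module: loose white plastic plug-in power module, a block 70 (x) by 50 (y) by 40 (z) mm, 0.18 to 0.33 kg, standing on the bench; origin at the centre of its underside, z up. Its front (+x) face has two brass contacts and looks roughly towards the gate; a green terminal strip lies across the rear end of its top.
- tester: the bench tester, fixed; origin on the bench in the middle of its gate, +x straight into the bay, z up. An open-topped lane, 66 mm wide between aluminium walls, runs from the gate (x 0) to the back stop (x 105 mm); fingers can follow the module in it from above. Then comes a grey instrument block, x 105 to 245 mm, 150 mm wide, 85 mm high, the selector on top.
- gate (a point): point on the bench in the middle of the gate (the tester's origin), axes as the tester's. Two flared guides lead in to it from x -40 mm, where their mouth is about 100 mm wide. Guides and lane walls are 45 mm high and 5 to 6 mm thick; the lane's floor is the bench itself.
- bay_back (a point): point on the bench in the middle of the back stop, 105 mm past the gate along the tester's +x, axes as the tester's. A module that is fully home has its origin 35 mm before this point, its rear face 35 mm past the gate.
- flap_left (a joint): angle (rad) of the left (tester +y) spring flap, a steel leaf 28 mm wide with its top at 43 mm, on an upright hinge at the lane's wall: 0 closed across the lane; opens only inward (to the back stop), up to 1.5. A weak spring shuts it (0.7 N at its edge when shut, 1.5 N wide open). It swings clear behind anything more than 30 mm past the gate.
- flap_right (a joint): the same for the right (tester -y) flap
- selector (a joint): angle (rad) of the range selector: 0 at its anticlockwise stop, where it starts; grows clockwise seen from above, up to 1.571. It clicks into place every 0.5236 rad (30 degrees): 0, 0.524, 1.047, 1.571; let go between two, it springs to the nearer one. About 0.08 N m turns it. Four white marks on the panel show the click places.
- selector_grip (a point): point on the selector's upright axis in the middle of its grip, 122 mm above the bench, 158 mm past the gate. The selector is a black disc of 44 mm diameter with an upright bar 42 mm long (this point's x), 14 mm thick (y), its top 7 mm above this point; the point turns with it. At the start the bar lies along the tester's x, its white-marked end towards the gate.
- reel: bystander, not to be disturbed: small reel of blue wire, 90 mm diameter, 46 mm high; origin under its centre
- stock_bin: bystander, not to be disturbed: open blue stock bin 150 by 100 by 70 mm high; origin under its centre
- screwdriver: bystander, not to be disturbed: screwdriver with a red handle, 200 mm long, lying along its x; origin under its middle
- tape: bystander, not to be disturbed: roll of black tape, 90 mm diameter, 20 mm high, lying flat; origin under its centre
Mind the look-alikes: they are no part of the job. Of the things that look like the module, the largest one is meant.

How it is judged:
By the outcome, as a careful person would: the job done as asked, in the order asked, and still so for the second after the job is handed in, with the robot touching nothing.
It also fails if it takes over 54 s, if anything falls off the work surface, if the arm or the gripper's body presses on something with over 40 N, if the wrist force passes 120 N, or if a joint passes its speed limit or range.

## Robot

A 7-joint arm with a two-finger parallel gripper is mounted at the origin on the work surface. World frame = base frame: x ahead of the robot, y to its left, z up, the work surface at z = 0. Lengths are in m, angles in rad, forces in N, time in s.
With the tool pointing down it reaches from about 0.35 to 0.9 m from the base axis. Payload 19.9 kg.
Tool frame: the origin (TCP) lies midway between the tips of the shut fingers; the grasp point (between the pads) lies 19 mm behind it; z points along the fingers, y is the line along which they close (so a half turn about z gives the same grasp; the last joint's range is limited). The gripper opens to 94 mm and grips with 3 to 60 N. Pads are 16 mm wide; open, the fingers measure 119 mm over their backs; the gripper's body (75 mm by 177 mm) begins 78 mm behind the grasp point.
Start: joints at [1.288, 0.417, -0.01, 1.614, 0.005, 1.111, -0.053], TCP at [0.15, -0.607, 0.205] pointing down, gripper open.
Joint ranges: [-2.81, 2.81], [-0.39, 2.02], [-1.27, 1.25], [0.06, 2.57], [-1.19, 4.33], [0.19, 2], [-2.82, 2.82]. Speed limits (rad/s): [1.89, 1.89, 2.39, 2.39, 3.01, 3.01, 3.01].

## Interface

Orientations are given as a unit quaternion [x, y, z, w].
In Python, from station import readout, vision, arm gives the robot as it stands.
- The arm moves only by the tool step_arm, never from a script. Its argument "series" is a list of rows, each a list of 3 entries, a list of its own where there are three numbers: the shift along the tool's x, y, z in cm, then the turn, a rotation vector about the tool's x, y, z in rad, then the closure, from 0 (fully open) to 1 (shut). A call has exactly 8 rows; each row shifts and turns the commanded pose from where the row before left it, along the tool's axes as they then stand; what a row does not reach is not made up. A row lasts 1/12 s, in which the tool goes at most 41.7 mm and 7.16 degrees, less where a joint would pass 70% of its speed; a pose out of reach is approached as far as the arm can. A call is refused whole if a number of a shift passes 4.17 or a number of a turn 0.125, either way. A call with a gripper value outside its range is refused whole. The fingers move at their own pace and stop on an object; "force" is the grip in N (left out, the last holds). Time passes only in rows, so rows that do not move let the fingers close, or fill a call up. It gives the time, the measured TCP pose, the force, the opening and the grip force at its end, in the units of the state.
- readout.get_obs(): the state, without advancing time (a new reading comes with each control period).
- vision.snapshot(name): name is "side" or "top" or "wrist"; returns (picture, depth): 420x560x3 uint8, red, green, blue; 420x560 float32, m along the optical axis (not along the pixel's ray), 0 where there is no reading.
- vision.get_calibration(name): a dict with "fx", "fy", "cx", "cy" (pixels), "k1" (the pictures are not rectified: a ray, as slopes to the right and down, at radius r is drawn at 1 + k1 r^2 times it, then the intrinsics apply), "cam_to_world" (4x4, takes a point from camera to world coordinates); the wrist camera has in their place "mount" (4x4, takes a point from camera to tool coordinates, whose origin is the TCP and whose axes are the flange's). Camera axes: x right, y up, looking along -z (the intrinsics and any distortion apply to the point x, -y, -z); pixel columns grow to the right and rows downward; lengths in m; the calibration is good to about 2 mm. A picture is of the moment at which its call begins: read the wrist's pose just before it. get_calibration takes no time and is no camera call.
- arm.hand_in(): hands the job in; it is judged then, once.
The state is a dict: "clock": time; "qpos": joint angles; "joint_vel": joint speeds; "joint_torque": joint torques, N m; "eef_pos": TCP position; "tool_rot": TCP orientation; "ft_force": force on the tool from outside, world axes, zero at the start; "torque": the same for the moment, N m; "grip_width": opening from 0.0 (shut) to 1.0 (fully open); "grip_force": force on a finger pad.
Only numpy, scipy, OpenCV 4.12 (cv2) and the standard library are available. Lean on these libraries where they do the work, as an engineer would, in place of code of your own. Each camera call takes 0.05 s, during which the arm holds its last target. There are 200 camera calls.

## Working session

There is one attempt and no reset: what is moved stays moved. The work goes in short steps, Python scripts to look and compute and a tool call to move; the robot and the scene stay as the last step left them, time stands still between calls to the robot, and variables do not carry over. Pictures are saved under pics/ and viewed, at most 10 in all, crops included, and the job is handed in when it is done.

Besides the shell and the picture viewer there is one more tool, called after "Emit:" as name([rows], argument=value, ...), one row to a line, values as JSON. step_arm: Moves the arm, as the interface text tells. Its arguments: {"type":"object","properties":{"series":{"type":"array"},"force":{"type":"number"}},"required":["series"]}

```bash
mkdir -p pics
cat > h.py <<'E'
import numpy as np, cv2
from station import readout, vision, arm
from scipy.spatial.transform import Rotation as R
def snap(n):
    o=readout.get_obs(); p,d=vision.snapshot(n); c=vision.get_calibration(n)
    if 'cam_to_world' in c: T=np.array(c['cam_to_world'])
    else:
        W=np.eye(4); W[:3,:3]=R.from_quat(o['tool_rot']).as_matrix(); W[:3,3]=o['eef_pos']; T=W@np.array(c['mount'])
    return p,d,c,T
def rays(uv,c,T):
    uv=np.atleast_2d(np.array(uv,float))
    K=np.array([[c['fx'],0,c['cx']],[0,c['fy'],c['cy']],[0,0,1]])
    s=cv2.undistortPoints(uv.reshape(-1,1,2),K,np.array([c['k1'],0,0,0,0.])).reshape(-1,2)
    dc=np.c_[s[:,0],-s[:,1],-np.ones(len(s))]
    return dc@T[:3,:3].T
def onplane(uv,z,c,T):
    d=rays(uv,c,T); o=T[:3,3]
    return o+d*((z-o[2])/d[:,2])[:,None]
def pts(d,c,T):
    v,u=np.mgrid[:d.shape[0],:d.shape[1]]
    r=rays(np.c_[u.ravel(),v.ravel()],c,T)
    return (T[:3,3]+r*d.ravel()[:,None]).reshape(d.shape+(3,))
E
python3 - <<'E'
from h import *
for n in ('top','side'):
    p,d,c,T=snap(n); cv2.imwrite(f'pics/{n}0.png',p[...,::-1]); np.savez(f'{n}0.npz',p=p,d=d,T=T)
    print(n,T[:3,3].round(3),(-T[:3,2]).round(2),c['fx'],c['k1'])
o=readout.get_obs();print(o)
E
```

```text
top [0.431 0.021 1.334] [ 0.07 -0.02 -1.  ] 496.9113250207088 -0.01663205230076671
side [ 0.257 -0.72   0.791] [ 0.23  0.7  -0.67] 393.6236025133233 -0.11405608330611297
{'clock': 0.1, 'qpos': array([ 1.28749921,  0.41790619, -0.01031071,  1.61414453,  0.00467924,
        1.11068339, -0.05298439]), 'joint_vel': array([ 4.77029001e-04, -2.48961823e-03, -4.85215817e-04, -8.08971168e-04,
        4.54940333e-04,  2.00267660e-04,  5.11336486e-05]), 'joint_torque': array([ 2.49832665e-03, -8.52578402e+01,  6.40356950e-01, -4.26698613e+01,
       -4.88956715e-02,  1.63431274e-02,  8.08725963e-05]), 'eef_pos': array([ 0.14956931, -0.60647521,  0.20488001]), 'tool_rot': array([ 9.92699212e-01,  1.20614935e-01, -9.95036003e-05, -5.49771592e-04]), 'ft_force': array([-0.16308596, -0.20989592, -0.7728268 ]), 'torque': array([ 0.03028665, -0.03153137,  0.00086898]), 'grip_force': 0.0, 'grip_width': 0.9991083328237429}
```

View pics/top0.png

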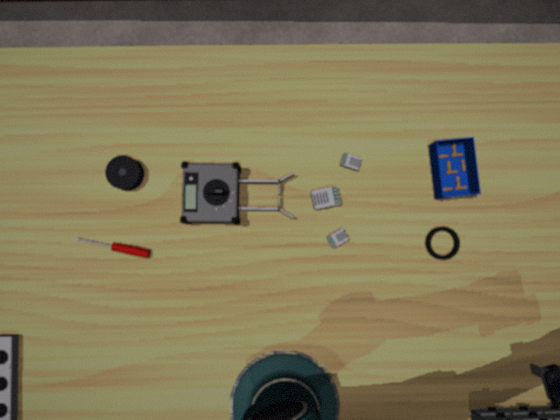

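View pics/side0.png

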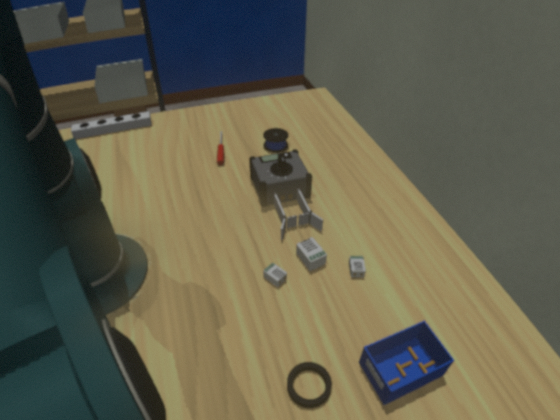

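Three white module-like blocks appear in the top view: (326,197), (350,162) and (338,238). The one at (326,197) is the largest and sits in front of the gate mouth at (290,197). The tester's bay opens to image right, so its +x is about world +y. I'll measure these and confirm with a crop.

Run:
```python
from h import *
p,d,c,T=snap('top')
cv2.imwrite('pics/topcrop.png',cv2.resize(p[130:260,170:370,::-1],None,fx=4,fy=4,interpolation=cv2.INTER_CUBIC))
P=pts(d,c,T)
z=P[...,2]
hsv=cv2.cvtColor(p,cv2.COLOR_RGB2HSV)
# anything above bench, by depth, in region
m=((z>0.012)&(z<0.3)).astype(np.uint8); m[:, :90]=0; m[290:]=0; m[:120]=0
n,l,s,ce=cv2.connectedComponentsWithStats(m)
for i in range(1,n):
    if s[i,4]<40: continue
    q=P[l==i]; zt=np.percentile(q[:,2],[50,90,98]).round(3)
    top=q[q[:,2]>zt[1]-0.008]
    r=cv2.minAreaRect((q[:,:2]*1000).astype(np.float32)); print(ce[i].round(0),s[i,4],'z',zt,'rect mm',[np.round(x,1) for x in r])
```

```text
[455. 167.] 1316 z [0.048 0.071 0.074] rect mm [array([ 614.9, -458.5]), array([152. , 104.3]), np.float64(4.7)]
[351. 161.] 260 z [0.028 0.031 0.034] rect mm [array([ 640.3, -189.1]), array([49.5, 35.4]), np.float64(70.6)]
[122. 172.] 952 z [0.047 0.05  0.053] rect mm [array([616.6, 410.2]), array([89.3, 89.4]), np.float64(26.1)]
[216. 193.] 3914 z [0.086 0.092 0.128] rect mm [array([554. , 109.1]), array([286. , 158.8]), np.float64(87.9)]
[326. 198.] 529 z [0.041 0.044 0.046] rect mm [array([ 543.4, -118.5]), array([49.7, 70.7]), np.float64(10.9)]
[442. 243.] 454 z [0.02  0.024 0.025] rect mm [array([ 418.7, -429.5]), array([91.2, 85. ]), np.float64(89.2)]
[338. 238.] 260 z [0.028 0.032 0.034] rect mm [array([ 436.6, -149.8]), array([35.3, 49.4]), np.float64(29.6)]
[127. 249.] 415 z [0.023 0.027 0.03 ] rect mm [array([419.2, 425.6]), array([160.4,  25.6]), np.float64(78.7)]
```

View pics/topcrop.png

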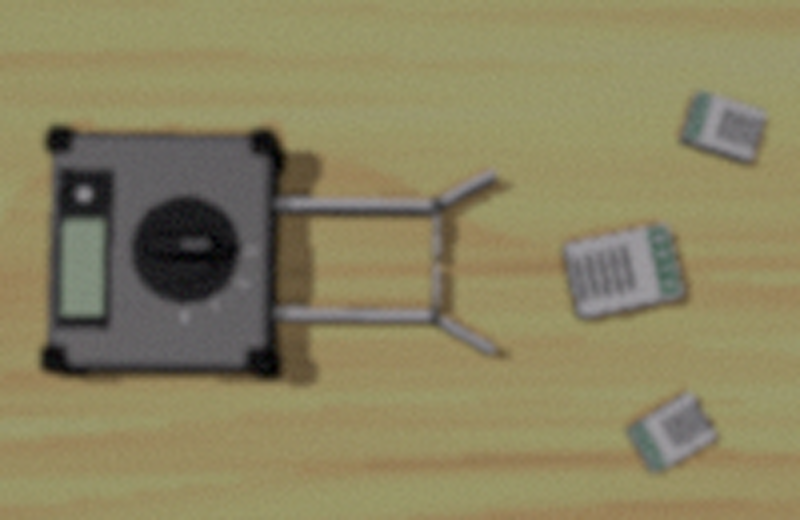

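The crop confirms the choice. The large block at crop (625,270) measures 70×50×41 mm, has its green strip at the rear (right) and points at the gate. The other two are 50×35 mm look-alikes. Next I need the tester's frame.

Run:
```python
from h import *
p,d,c,T=snap('top'); P=pts(d,c,T); x,y,z=P[...,0],P[...,1],P[...,2]
reg=(x>.44)&(x<.68)&(y>-.08)&(y<.27)
def rect(m,t):
    r=cv2.minAreaRect((P[m][:,:2]*1000).astype(np.float32)); print(t,m.sum(),[np.round(a,1) for a in r])
rect(reg&(z>.075)&(z<.1),'block')
rect(reg&(z>.105)&(z<.14),'knob'); rect(reg&(z>.122)&(z<.14),'bar')
k=reg&(z>.1)&(z<.14); print('knob z',np.sort(z[k])[::12].round(3))
# walls: bands in y
w=reg&(z>.03)&(z<.055)&(y<.035)
q=P[w]; print('walls y range',np.percentile(q[:,1],[0,2,98,100]).round(4))
for a in np.arange(-.06,.04,.008):
    s=q[(q[:,1]>=a)&(q[:,1]<a+.008)]
    if len(s)>1:
        xs=np.sort(s[:,0]); print(round(a,3),len(s),(xs*1000).round(0))
```

```text
block 3183 [array([556.9, 179.2]), array([146.4, 157.7]), np.float64(88.1)]
knob 122 [array([555.9, 162.3]), array([42., 14.]), np.float64(88.9)]
bar 105 [array([556.5, 162.3]), array([42. , 12.9]), np.float64(89.3)]
knob z [0.1   0.101 0.101 0.102 0.104 0.114 0.124 0.126 0.127 0.128 0.128 0.129
 0.13  0.131 0.133]
walls y range [-0.0361 -0.0329  0.0324  0.0349]
-0.036 10 [493. 493. 495. 495. 603. 605. 606. 608. 608. 611.]
-0.028 16 [493. 495. 496. 496. 498. 498. 498. 501. 598. 601. 602. 603. 603. 603.
 605. 605.]
-0.02 15 [498. 498. 501. 501. 501. 503. 504. 595. 596. 598. 598. 598. 600. 600.
 600.]
-0.012 16 [502. 503. 503. 506. 506. 506. 509. 509. 590. 592. 593. 593. 595. 595.
 596. 598.]
-0.004 24 [506. 509. 509. 510. 511. 512. 512. 514. 566. 569. 572. 574. 577. 583.
 585. 587. 587. 589. 590. 590. 590. 592. 592. 593.]
0.004 33 [512. 514. 514. 515. 516. 517. 517. 522. 524. 527. 530. 533. 535. 538.
 541. 543. 545. 549. 554. 556. 559. 561. 564. 584. 585. 585. 585. 587.
 587. 587. 589. 590. 590.]
0.012 16 [513. 514. 514. 514. 517. 517. 517. 585. 585. 586. 587. 587. 587. 590.
 590. 591.]
0.02 15 [514. 515. 515. 517. 517. 517. 585. 586. 586. 588. 588. 588. 590. 590.
 591.]
0.028 13 [514. 515. 515. 517. 517. 518. 585. 585. 588. 588. 588. 590. 591.]
```

Tester frame: gate at about (0.552, 0.004), yaw about 88.5°. The knob axis at (0.556, 0.162) lies 158 mm beyond it, as specified. The module is at (0.543, −0.1185), yaw 100.9°. Moving above it first.

Emit:
step_arm([
  [[3.1, -2.4, 0], [0, 0, 0], 0],
  [[3.1, -2.4, 0], [0, 0, 0], 0],
  [[3.1, -2.4, 0], [0, 0, 0], 0],
  [[3.1, -2.4, 0], [0, 0, 0], 0],
  [[3.1, -2.4, 0], [0, 0, 0], 0],
  [[3.1, -2.4, 0], [0, 0, 0], 0],
  [[3.1, -2.4, 0], [0, 0, 0], 0],
  [[3.1, -2.4, 0], [0, 0, 0], 0],
], force=15)

```text
clock: 0.87
eef_pos: [0.3452, -0.3593, 0.2055]
tool_rot: [0.993, 0.121, -0.0, 0.0]
ft_force: [1.1, -0.5, 0.3]
grip_width: 1.002
grip_force: 0.0
```

Emit:
step_arm([
  [[3.1, -2.4, 0], [0, 0, 0], 0],
  [[3.1, -2.4, 0], [0, 0, 0], 0],
  [[3.1, -2.4, 0], [0, 0, 0], 0],
  [[3.1, -2.4, 0], [0, 0, 0], 0],
  [[3.1, -2.4, 0], [0, 0, 0], 0],
  [[3.1, -2.4, 0], [0, 0, 0], 0],
  [[3.1, -2.4, 0], [0, 0, 0], 0],
  [[3.1, -2.4, 0], [0, 0, 0], 0],
])

```text
clock: 1.53
eef_pos: [0.5401, -0.1136, 0.2055]
tool_rot: [0.993, 0.12, 0.0, 0.0]
ft_force: [0.0, -0.8, -1.6]
grip_width: 0.999
grip_force: 0.0
```

Emit:
step_arm([
  [[0, 0, 0], [0, 0, -0.12], 0],
  [[0, 0, 0], [0, 0, -0.12], 0],
  [[0, 0, 0], [0, 0, -0.12], 0],
  [[0, 0, 0], [0, 0, -0.12], 0],
  [[0, 0, 0], [0, 0, -0.12], 0],
  [[0, 0, 0], [0, 0, -0.12], 0],
  [[0, 0, 0], [0, 0, -0.12], 0],
  [[0, 0, 0], [0, 0, -0.12], 0],
])

```text
clock: 2.2
eef_pos: [0.5392, -0.1152, 0.2054]
tool_rot: [0.823, 0.568, -0.0, -0.0]
ft_force: [-0.4, 0.1, 1.2]
grip_width: 1.0
grip_force: 0.0
```

Emit:
step_arm([
  [[0, 0, 0], [0, 0, -0.12], 0],
  [[0, 0, 0], [0, 0, -0.12], 0],
  [[0, 0, 0], [0, 0, -0.12], 0],
  [[0, 0, 0], [0, 0, -0.12], 0],
  [[0, 0, 0], [0, 0, -0.08], 0],
  [[0, 0, 0], [0, 0, 0], 0],
  [[0, 0, 0], [0, 0, 0], 0],
  [[0, 0, 0], [0, 0, 0], 0],
])

```text
clock: 2.87
eef_pos: [0.5392, -0.1153, 0.2054]
tool_rot: [0.638, 0.77, -0.0, -0.0]
ft_force: [-0.1, -0.0, -0.1]
grip_width: 1.002
grip_force: 0.0
```

```bash
cat >> h.py <<'E'
G=np.array([0.5517,0.004]); A=np.deg2rad(88.5); U=np.array([np.cos(A),np.sin(A)]); L=np.array([-U[1],U[0]])
def tst(x,y): return G+U*x+L*y   # tester -> world xy
def rem(xy,z,yaw):   # remaining shift in tool axes (cm), turn (rad); yaw deg of tool x
    o=readout.get_obs(); M=R.from_quat(o['tool_rot']).as_matrix(); e=o['eef_pos']
    dl=M.T@(np.array([*xy,z])-e)*100
    cur=np.degrees(np.arctan2(M[1,0],M[0,0])); dy=(yaw-cur+180)%360-180
    Mt=R.from_euler('z',yaw,degrees=True).as_matrix()@np.diag([1,-1,-1])
    rv=R.from_matrix(M.T@Mt).as_rotvec()
    print('clock %.2f'%o['clock'],'eef',e.round(4),'yaw %.1f'%cur,'shift cm',dl.round(2),'rotvec',rv.round(3),'F',o['ft_force'].round(1),'grip',round(o['grip_width'],3),round(o['grip_force'],1))
    r=e[:2]-G; print('  tcp in tester mm',(r@U*1000).round(1),(r@L*1000).round(1),'j7 %.2f'%o['qpos'][6])
E
python3 - <<'E'
from h import *
rem((.5434,-.1185),.012,100.9)
p,d,c,T=snap('wrist'); cv2.imwrite('pics/w0.png',p[...,::-1]); print(T[:3,3])
P=pts(d,c,T); z=P[...,2]
m=((z>.025)&(z<.06)).astype(np.uint8)
n,l,s,ce=cv2.connectedComponentsWithStats(m)
for i in range(1,n):
    if s[i,4]>300:
        q=P[l==i]; r=cv2.minAreaRect((q[:,:2]*1000).astype(np.float32)); print(ce[i].round(),s[i,4],np.median(q[:,2]).round(3),[np.round(a,1) for a in r])
E
```

```text
clock 2.87 eef [ 0.5392 -0.1153  0.2054] yaw 100.8 shift cm [-0.4   0.35 19.34] rotvec [-0.    -0.    -0.003] F [-0.1 -0.  -0.1] grip 1.002 0.0
  tcp in tester mm -119.6 9.4 j7 0.15
[ 0.5268918  -0.04640981  0.38497186]
[276.  57.] 873 0.045 [array([513.5,  22.3]), array([111.8,  18.6]), np.float64(76.4)]
[354.  68.] 1499 0.044 [array([577.5,  26.7]), array([ 49.2, 128. ]), np.float64(7.8)]
[281. 199.] 3165 0.04 [array([ 544.4, -116. ]), array([50.1, 69.8]), np.float64(10.7)]
[180. 207.] 1363 0.028 [array([ 438.3, -146.6]), array([35.5, 49. ]), np.float64(30.4)]
[349. 274.] 956 0.028 [array([ 641.8, -186.7]), array([49.2, 36. ]), np.float64(70.2)]
```

View pics/w0.png

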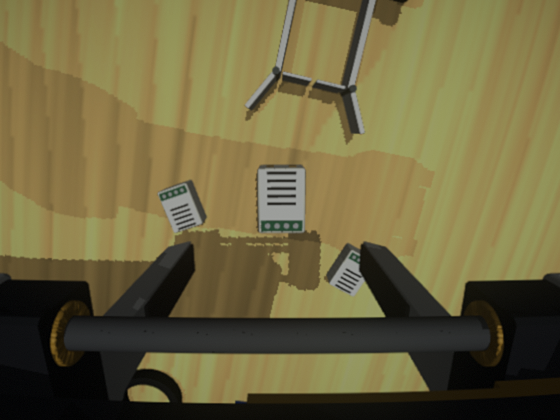

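The wrist view shows the module at (281,199) and the gate posts at (278,72) and (351,90). Its pose estimate agrees with the top view to about 2 mm. Descending and gripping gently.

Emit:
step_arm([
  [[-0.26, 0.44, 3.0], [0, 0, 0], 0],
  [[0, 0, 3.0], [0, 0, 0], 0],
  [[0, 0, 3.0], [0, 0, 0], 0],
  [[0, 0, 3.0], [0, 0, 0], 0],
  [[0, 0, 3.0], [0, 0, 0], 0],
  [[0, 0, 2.5], [0, 0, 0], 0.1],
  [[0, 0, 1.2], [0, 0, 0], 0.2],
  [[0, 0, 0.6], [0, 0, 0], 0.25],
], force=8)

```text
clock: 3.58
eef_pos: [0.5434, -0.1166, 0.011]
tool_rot: [0.637, 0.771, -0.0, -0.001]
ft_force: [-0.0, -0.3, -0.1]
grip_width: 0.822
grip_force: 0.0
```

Emit:
step_arm([
  [[0, 0, 0], [0, 0, 0], 0.35],
  [[0, 0, 0], [0, 0, 0], 0.42],
  [[0, 0, 0], [0, 0, 0], 0.5],
  [[0, 0, 0], [0, 0, 0], 0.6],
  [[0, 0, 0], [0, 0, 0], 0.6],
  [[0, 0, 0], [0, 0, 0], 0.6],
  [[0, 0, 0], [0, 0, 0], 0.6],
  [[0, 0, 0], [0, 0, 0], 0.6],
], force=8)

```text
clock: 4.25
eef_pos: [0.5448, -0.1172, 0.0136]
tool_rot: [0.637, 0.771, 0.0, 0.001]
ft_force: [-1.4, 0.4, 9.0]
grip_width: 0.533
grip_force: 8.0
```

Run:
```python
from h import *
rem(tst(-.045,0),.0125,88.5)
p,d,c,T=snap('wrist'); P=pts(d,c,T); x,y,z=P[...,0],P[...,1],P[...,2]
w=(z>.035)&(z<.052)&(y>-.05)&(y<.09)&(x>.47)&(x<.64)
q=P[w]
for a in np.arange(-.05,.09,.01):
    s=q[(q[:,1]>=a)&(q[:,1]<a+.01),0]*1000
    lo,hi=s[s<545],s[s>558]
    f=lambda v:(np.percentile(v,[3,97]).round(1),len(v)) if len(v)>3 else None
    print(round(a+.005,3),f(lo),f(hi))
```

```text
clock 4.25 eef [ 0.5448 -0.1172  0.0136] yaw 100.9 shift cm [7.37 2.01 0.11] rotvec [0.001 0.001 0.217] F [-1.4  0.4  9. ] grip 0.533 8.0
  tcp in tester mm -121.3 3.8 j7 -0.01
-0.045 None None
-0.035 (array([493.8, 496. ]), 27) (array([605.8, 611.1]), 190)
-0.025 (array([492.9, 501.4]), 510) (array([600.9, 609. ]), 548)
-0.015 (array([498.1, 507.3]), 544) (array([595.9, 604.1]), 585)
-0.005 (array([503.9, 513.3]), 559) (array([590.7, 599. ]), 601)
0.005 (array([514.1, 544.7]), 355) (array([559.5, 593.2]), 1637)
0.015 None (array([585.6, 591.3]), 370)
0.025 None None
0.035 None None
0.045 None None
0.055 None None
0.065 None None
0.075 None None
0.085 None None
0.095 None None
```

Emit:
step_arm([
  [[0, 0, -0.1], [0, 0, 0.055], 0.6],
  [[0, 0, 0], [0, 0, 0.055], 0.6],
  [[0, 0, 0], [0, 0, 0.055], 0.6],
  [[0, 0, 0], [0, 0, 0.052], 0.6],
  [[0.6, 0.1, 0], [0, 0, 0], 0.6],
  [[0.8, 0.1, 0], [0, 0, 0], 0.6],
  [[0.8, 0.1, 0], [0, 0, 0], 0.6],
  [[0.8, 0.11, 0], [0, 0, 0], 0.6],
])

```text
clock: 4.97
eef_pos: [0.5492, -0.0859, 0.0137]
tool_rot: [0.716, 0.698, 0.0, 0.0]
ft_force: [0.2, -1.6, -0.6]
grip_width: 0.538
grip_force: 8.0
```

Emit:
step_arm([
  [[0.8, 0, 0], [0, 0, 0], 0.6],
  [[0.8, 0, 0], [0, 0, 0], 0.6],
  [[0.8, 0, 0], [0, 0, 0], 0.6],
  [[0.8, 0, 0], [0, 0, 0], 0.6],
  [[0.8, 0, 0], [0, 0, 0], 0.6],
  [[0.5, 0, 0], [0, 0, 0], 0.6],
  [[0.2, 0, 0], [0, 0, 0], 0.6],
  [[0, 0, 0], [0, 0, 0], 0.6],
])

```text
clock: 5.63
eef_pos: [0.5503, -0.0391, 0.0136]
tool_rot: [0.716, 0.698, 0.0, -0.0]
ft_force: [-1.3, 1.7, 6.2]
grip_width: 0.532
grip_force: 8.0
```

```bash
sed -i 's/G=np.array(\[0.5517,0.004\])/G=np.array([0.552,0.005])/' h.py
python3 - <<'E'
from h import *
rem(tst(-.045,0),.0135,88.5)
p,d,c,T=snap('top'); P=pts(d,c,T); x,y,z=P[...,0],P[...,1],P[...,2]
cv2.imwrite('pics/t2.png',cv2.resize(p[150:250,230:380,::-1],None,fx=5,fy=5,interpolation=cv2.INTER_CUBIC))
p,d,c,T=snap('wrist'); cv2.imwrite('pics/w2.png',p[...,::-1])
P=pts(d,c,T); z=P[...,2]
hsv=cv2.cvtColor(p,cv2.COLOR_RGB2HSV)
m=(z>.034)&(z<.046)&(P[...,1]<-.0)&(abs(P[...,0]-.552)<.024)
r=cv2.minAreaRect((P[m][:,:2]*1000).astype(np.float32)); print(m.sum(),[np.round(a,1) for a in r])
E
```

```text
clock 5.63 eef [ 0.5503 -0.0391  0.0136] yaw 88.6 shift cm [-0.09  0.05  0.01] rotvec [ 0.    -0.     0.001] F [-1.3  1.7  6.2] grip 0.532 8.0
  tcp in tester mm -44.1 0.5 j7 -0.33
11130 [array([552. , -32.7]), array([59.5, 48.1]), np.float64(89.7)]
```

View pics/w2.png

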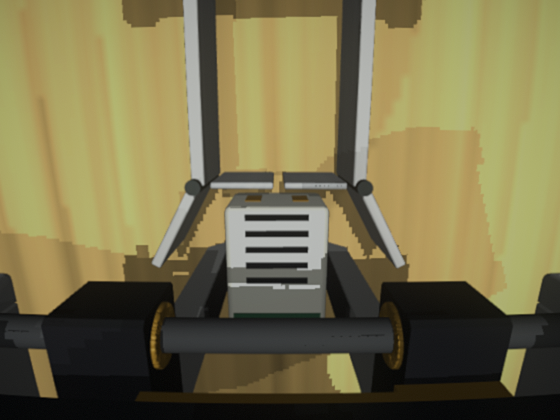

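The wrist view shows the module at (277,260), square and centred between the guides, with its front just short of the closed flaps at (275,182). Now release, lift, back off and part-close the fingers into a 45 mm wide pusher.

Emit:
step_arm([
  [[0, 0, 0], [0, 0, 0], 0.42],
  [[0, 0, 0], [0, 0, 0], 0.37],
  [[0, 0, 0], [0, 0, 0], 0.36],
  [[0, 0, 0], [0, 0, 0], 0.36],
  [[0, 0, -0.5], [0, 0, 0], 0.36],
  [[0, 0, -1.5], [0, 0, 0], 0.36],
  [[0, 0, -2.5], [0, 0, 0], 0.36],
  [[0, 0, -1.5], [0, 0, 0], 0.36],
])

```text
clock: 6.4
eef_pos: [0.5505, -0.0398, 0.0754]
tool_rot: [0.716, 0.698, 0.0, 0.0]
ft_force: [1.1, -1.3, -0.1]
grip_width: 0.64
grip_force: 0.0
```

Emit:
step_arm([
  [[-2, 0, 0], [0, 0, 0], 0.6],
  [[-2, 0, 0], [0, 0, 0], 0.79],
  [[-2, 0, 0], [0, 0, 0], 0.79],
  [[0, 0, 0], [0, 0, 0], 0.79],
  [[0, 0, 1.5], [0, 0, 0], 0.79],
  [[0, 0, 2], [0, 0, 0], 0.79],
  [[0, 0, 2], [0, 0, 0], 0.79],
  [[0, 0, 0.8], [0, 0, 0], 0.79],
])

```text
clock: 7.07
eef_pos: [0.5476, -0.0996, 0.0086]
tool_rot: [0.716, 0.698, -0.001, -0.001]
ft_force: [-0.2, -0.2, -0.4]
grip_width: 0.21
grip_force: 0.0
```

Run:
```python
from h import *
rem(tst(-.087,0),.010,88.5)
p,d,c,T=snap('wrist'); cv2.imwrite('pics/w3.png',p[...,::-1])
P=pts(d,c,T); z=P[...,2]
m=((z>.032)&(z<.046)&(P[...,1]<-.005)&(abs(P[...,0]-.552)<.032)).astype(np.uint8)
n,l,s,ce=cv2.connectedComponentsWithStats(m); i=1+s[1:,4].argmax(); q=P[l==i]
r=cv2.minAreaRect((q[:,:2]*1000).astype(np.float32)); print(ce[i],s[i,4],[np.round(a,1) for a in r])
```

```text
clock 7.07 eef [ 0.5476 -0.0996  0.0086] yaw 88.5 shift cm [ 1.77  0.17 -0.14] rotvec [-0.002 -0.001  0.   ] F [-0.2 -0.2 -0.4] grip 0.21 0.0
  tcp in tester mm -104.7 1.7 j7 -0.22
[279.18207914 147.32042551] 17767 [array([550.8, -39.2]), array([69.3, 50.5]), np.float64(88.6)]
```

View pics/w3.png

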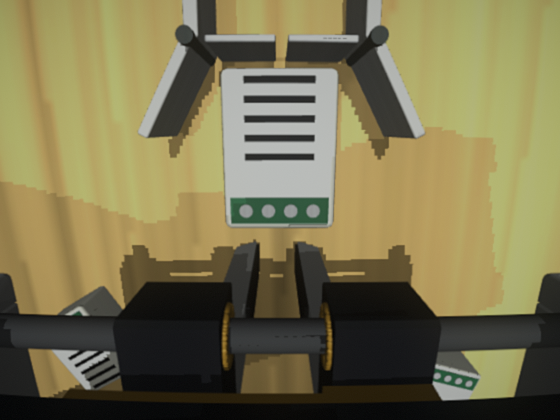

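The wrist view shows the module at (279,147), square to the gate with its front at the flaps (278,48). The two fingertips are centred behind its green strip. Pushing in.

Emit:
step_arm([
  [[1.2, 0.17, 0], [0, 0, 0], 0.79],
  [[0.5, 0, 0], [0, 0, 0], 0.79],
  [[0.5, 0, 0], [0, 0, 0], 0.79],
  [[0.7, 0, 0], [0, 0, 0], 0.79],
  [[0.7, 0, 0], [0, 0, 0], 0.79],
  [[0.7, 0, 0], [0, 0, 0], 0.79],
  [[0.7, 0, 0], [0, 0, 0], 0.79],
  [[0.7, 0, 0], [0, 0, 0], 0.79],
])

```text
clock: 7.78
eef_pos: [0.5525, -0.0439, 0.0115]
tool_rot: [0.717, 0.697, -0.0, 0.001]
ft_force: [-0.1, -6.4, 4.5]
grip_width: 0.207
grip_force: 3.2
```

Emit:
step_arm([
  [[0.7, 0, 0], [0, 0, 0], 0.79],
  [[0.7, 0, 0], [0, 0, 0], 0.79],
  [[0.7, 0, 0], [0, 0, 0], 0.79],
  [[0.7, 0, 0], [0, 0, 0], 0.79],
  [[0.7, 0, 0], [0, 0, 0], 0.79],
  [[0.7, 0, 0], [0, 0, 0], 0.79],
  [[0.7, 0, 0], [0, 0, 0], 0.79],
  [[0.5, 0, 0], [0, 0, 0], 0.79],
])

```text
clock: 8.45
eef_pos: [0.5538, 0.0109, 0.0115]
tool_rot: [0.716, 0.698, 0.0, 0.001]
ft_force: [-0.4, -8.0, 5.8]
grip_width: 0.211
grip_force: 3.8
```

Run:
```python
from h import *
rem(tst(.027,0),.009,88.5)
p,d,c,T=snap('wrist'); cv2.imwrite('pics/w4.png',p[...,::-1])
P=pts(d,c,T); z=P[...,2]; 
m=((z>.034)&(z<.046)&(P[...,1]>.0)&(abs(P[...,0]-.553)<.031)&(p.min(2)>130)).astype(np.uint8)
n,l,s,ce=cv2.connectedComponentsWithStats(m); i=1+s[1:,4].argmax(); q=P[l==i]
r=cv2.minAreaRect((q[:,:2]*1000).astype(np.float32)); print(ce[i],s[i,4],[np.round(a,1) for a in r])
```

```text
clock 8.45 eef [0.5538 0.0109 0.0115] yaw 88.5 shift cm [ 2.1  -0.17  0.25] rotvec [ 0.002  0.001 -0.   ] F [-0.4 -8.   5.8] grip 0.211 3.8
  tcp in tester mm 6.0 -1.7 j7 -0.43
[271.90796268 173.11305372] 11039 [array([553.4,  56.8]), array([66.9, 49.2]), np.float64(88.6)]
```

View pics/w4.png

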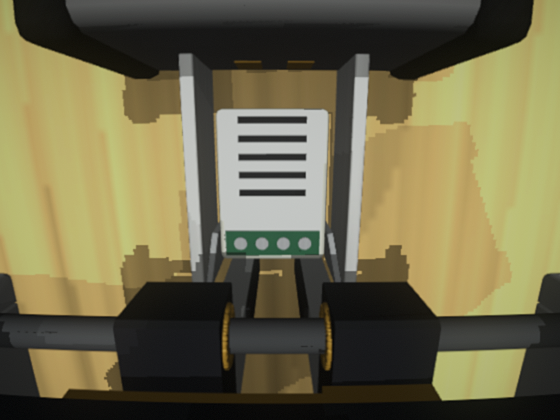

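The wrist view shows the module at (272,175), square inside the lane, about 2 cm short of the back contacts at (272,63). Both flaps are folded along its sides at (215,245) and (332,245).

Emit:
step_arm([
  [[0.35, 0, 0], [0, 0, 0], 0.79],
  [[0.35, 0, 0], [0, 0, 0], 0.79],
  [[0.35, 0, 0], [0, 0, 0], 0.79],
  [[0.3, 0, 0], [0, 0, 0], 0.79],
  [[0.2, 0, 0], [0, 0, 0], 0.79],
  [[0.2, 0, 0], [0, 0, 0], 0.79],
  [[0.1, 0, 0], [0, 0, 0], 0.79],
  [[0.1, 0, 0], [0, 0, 0], 0.79],
])

```text
clock: 9.17
eef_pos: [0.5541, 0.0297, 0.0112]
tool_rot: [0.716, 0.698, -0.0, 0.001]
ft_force: [-0.5, -7.5, 5.4]
grip_width: 0.209
grip_force: 3.8
```

```bash
cat > m.py <<'E'
from h import *
rem(tst(.027,0),.009,88.5)
p,d,c,T=snap('wrist'); cv2.imwrite('pics/w5.png',p[...,::-1])
P=pts(d,c,T); z=P[...,2]; 
m=((z>.034)&(z<.046)&(P[...,1]>.0)&(abs(P[...,0]-.553)<.031)&(p.min(2)>130)).astype(np.uint8)
n,l,s,ce=cv2.connectedComponentsWithStats(m); i=1+s[1:,4].argmax(); q=P[l==i]
r=cv2.minAreaRect((q[:,:2]*1000).astype(np.float32)); print(ce[i],s[i,4],[np.round(a,1) for a in r], 'y rng',np.percentile(q[:,1],[.5,99.5]).round(4))
E
python3 m.py
```

```text
clock 9.17 eef [0.5541 0.0297 0.0112] yaw 88.5 shift cm [ 0.23 -0.15  0.22] rotvec [ 0.001  0.001 -0.   ] F [-0.5 -7.5  5.4] grip 0.209 3.8
  tcp in tester mm 24.7 -1.5 j7 -0.46
[271.95736013 174.10411009] 11046 [array([553.7,  75.2]), array([66.7, 49.8]), np.float64(88.4)] y rng [0.0454 0.1084]
```

Emit:
step_arm([
  [[0.1, 0, 0], [0, 0, 0], 0.79],
  [[0.1, 0, 0], [0, 0, 0], 0.79],
  [[0.1, 0, 0], [0, 0, 0], 0.79],
  [[0.1, 0, 0], [0, 0, 0], 0.79],
  [[0, 0, 0], [0, 0, 0], 0.79],
  [[0, 0, 0], [0, 0, 0], 0.79],
  [[0, 0, 0], [0, 0, 0], 0.79],
  [[0, 0, 0], [0, 0, 0], 0.79],
])

```text
clock: 9.88
eef_pos: [0.5541, 0.0321, 0.0112]
tool_rot: [0.717, 0.697, -0.001, 0.001]
ft_force: [-0.5, -13.4, 8.3]
grip_width: 0.209
grip_force: 7.5
```

```bash
python3 m.py
```

```text
clock 9.88 eef [0.5541 0.0321 0.0112] yaw 88.4 shift cm [-0.01 -0.14  0.22] rotvec [ 0.001  0.003 -0.002] F [ -0.5 -13.4   8.3] grip 0.209 7.5
  tcp in tester mm 27.1 -1.4 j7 -0.47
[271.79113186 174.50058343] 11141 [array([553.9,  77.7]), array([66.4, 49.7]), np.float64(88.3)] y rng [0.0483 0.1108]
```

Force is rising at TCP 27.1 mm, where home should be. One firmer press will check that it's seated.

Emit:
step_arm([
  [[0.1, 0, 0], [0, 0, 0], 0.79],
  [[0.1, 0, 0], [0, 0, 0], 0.79],
  [[0.1, 0, 0], [0, 0, 0], 0.79],
  [[0, 0, 0], [0, 0, 0], 0.79],
  [[0, 0, 0], [0, 0, 0], 0.79],
  [[0, 0, 0], [0, 0, 0], 0.79],
  [[0, 0, 0], [0, 0, 0], 0.79],
  [[0, 0, 0], [0, 0, 0], 0.79],
])

```text
clock: 10.6
eef_pos: [0.5541, 0.0321, 0.0112]
tool_rot: [0.718, 0.696, -0.002, 0.002]
ft_force: [-3.3, -28.6, 12.6]
grip_width: 0.211
grip_force: 14.9
```

```bash
python3 m.py
```

```text
clock 10.60 eef [0.5541 0.0321 0.0112] yaw 88.3 shift cm [-0.02 -0.14  0.22] rotvec [-0.     0.006 -0.004] F [ -3.3 -28.6  12.6] grip 0.211 14.9
  tcp in tester mm 27.2 -1.4 j7 -0.47
[271.99427652 174.52414595] 11182 [array([554. ,  78.1]), array([65.7, 49.8]), np.float64(88.6)] y rng [0.049  0.1108]
```

Hard stop: force up to 29 N with no further travel, so the module is home. Back off slightly and lift clear of the flaps.

Emit:
step_arm([
  [[-0.3, 0, 0], [0, 0, 0], 0.79],
  [[-0.3, 0, 0], [0, 0, 0], 0.79],
  [[0, 0, -0.5], [0, 0, 0], 0.79],
  [[0, 0, -1.5], [0, 0, 0], 0.79],
  [[0, 0, -2], [0, 0, 0], 0.79],
  [[0, 0, -3], [0, 0, 0], 0.79],
  [[0, 0, -4], [0, 0, 0], 0.79],
  [[0, 0, -4], [0, 0, 0], 0.79],
])

```text
clock: 11.32
eef_pos: [0.5529, 0.0323, 0.1622]
tool_rot: [0.716, 0.698, -0.0, -0.001]
ft_force: [1.3, -1.2, 0.5]
grip_width: 0.212
grip_force: 0.0
```

Emit:
step_arm([
  [[0, 0, -3], [0, 0, 0], 0.6],
  [[0, 0, 0], [0, 0, 0], 0.5],
  [[0, 0, 0], [0, 0, 0], 0.5],
  [[0, 0, 0], [0, 0, 0], 0.5],
  [[0, 0, 0], [0, 0, 0], 0.5],
  [[0, 0, 0], [0, 0, 0], 0.5],
  [[0, 0, 0], [0, 0, 0], 0.5],
  [[0, 0, 0], [0, 0, 0], 0.5],
])

```text
clock: 11.98
eef_pos: [0.5535, 0.0315, 0.1899]
tool_rot: [0.716, 0.698, -0.0, -0.0]
ft_force: [-0.1, 0.1, -0.3]
grip_width: 0.498
grip_force: 0.0
```

Run:
```python
from h import *
rem(tst(.158,0),.200,88.5)
p,d,c,T=snap('wrist'); cv2.imwrite('pics/w6.png',p[...,::-1])
P=pts(d,c,T); x,y,z=P[...,0],P[...,1],P[...,2]
m=(z>.034)&(z<.046)&(y>.0)&(abs(x-.553)<.031)&(p.min(2)>130)
print('white y',np.percentile(y[m],[.5,50,99.5]).round(4))
g=(z>.037)&(z<.05)&(y<.03)&(y>-.02)&(abs(x-.552)<.03); print('flaps',g.sum(),np.percentile(P[g],[2,50,98],axis=0).round(4).tolist())
b=(z>.118)&(z<.14)&(abs(x-.555)<.05)&(y>.1)
if b.sum()>20:
    r=cv2.minAreaRect((P[b][:,:2]*1000).astype(np.float32)); print('bar',b.sum(),[np.round(a,1) for a in r],np.median(z[b]))
```

```text
clock 11.98 eef [0.5535 0.0315 0.1899] yaw 88.5 shift cm [13.15 -0.08 -1.01] rotvec [-0.001 -0.     0.   ] F [-0.1  0.1 -0.3] grip 0.498 0.0
  tcp in tester mm 26.5 -0.8 j7 -0.33
white y [0.0063 0.0768 0.1078]
flaps 220 [[0.5232, 0.006, 0.0376], [0.5495, 0.008, 0.0428], [0.5808, 0.0095, 0.0444]]
bar 1440 [array([557.3, 164.7]), array([42. , 14.1]), np.float64(87.9)] 0.12897189447667956
```

View pics/w6.png

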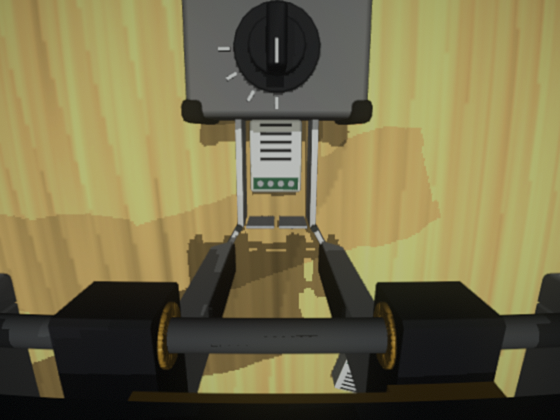

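The wrist view shows both flaps closed flat across the lane at (278,222), with the module home behind them at (276,150). The selector is at (277,45). I'll check the disc's top height while moving over it.

Run:
```python
from h import *
p,d,c,T=snap('wrist'); P=pts(d,c,T); x,y,z=P[...,0],P[...,1],P[...,2]
r=np.hypot(x-.557,y-.164)
for a,b in ((.010,.014),(.014,.018),(.018,.021),(.024,.03)):
    m=(r>a)&(r<b)&(abs(x-.557)>.009)&(z>.07)&(z<.15); print(a,b,m.sum(),np.percentile(z[m],[5,50,95]).round(4))
```

```text
0.01 0.014 258 [0.0983 0.0995 0.1006]
0.014 0.018 478 [0.0982 0.0994 0.1005]
0.018 0.021 487 [0.0979 0.0993 0.1004]
0.024 0.03 1413 [0.0902 0.0914 0.0926]
```

Emit:
step_arm([
  [[1, 0, 0], [0, 0, 0], 0.5],
  [[2, 0, 0], [0, 0, 0], 0.5],
  [[2.5, 0, 0], [0, 0, 0], 0.5],
  [[2.5, 0, 0], [0, 0, 0], 0.5],
  [[2.5, 0, 0], [0, 0, 0], 0.5],
  [[1.75, 0, 0], [0, 0, 0], 0.5],
  [[1, 0, 0], [0, 0, 0], 0.5],
  [[0, 0, 0], [0, 0, 0], 0.5],
])

```text
clock: 12.75
eef_pos: [0.5567, 0.1665, 0.1904]
tool_rot: [0.715, 0.699, 0.0, -0.0]
ft_force: [-0.1, -0.3, 0.3]
grip_width: 0.498
grip_force: 0.0
```

Emit:
step_arm([
  [[0, 0, 2], [0, 0, 0], 0.5],
  [[0, 0, 2], [0, 0, 0], 0.5],
  [[0, 0, 1.5], [0, 0, 0], 0.5],
  [[0, 0, 1], [0, 0, 0], 0.5],
  [[0, 0, 0], [0, 0, 0], 0.5],
  [[0, 0, 0], [0, 0, 0], 0.5],
  [[0, 0, 0], [0, 0, 0], 0.5],
  [[0, 0, 0], [0, 0, 0], 0.5],
])

```text
clock: 13.42
eef_pos: [0.5577, 0.1638, 0.1265]
tool_rot: [0.716, 0.698, 0.001, 0.0]
ft_force: [-0.7, -0.0, -0.1]
grip_width: 0.501
grip_force: 0.0
```

Run:
```python
from h import *
rem((.5568,.164),.106,88.5)
```

```text
clock 13.42 eef [0.5577 0.1638 0.1265] yaw 88.5 shift cm [ 0.01 -0.09  2.05] rotvec [ 0.001 -0.    -0.   ] F [-0.7 -0.  -0.1] grip 0.501 0.0
  tcp in tester mm 158.9 -1.6 j7 -0.62
```

Emit:
step_arm([
  [[0, -0.06, 0.8], [0, 0, 0], 0.55],
  [[0, 0, 0.7], [0, 0, 0], 0.6],
  [[0, 0, 0.3], [0, 0, 0], 0.7],
  [[0, 0, 0], [0, 0, 0], 0.8],
  [[0, 0, 0], [0, 0, 0], 0.9],
  [[0, 0, 0], [0, 0, 0], 1],
  [[0, 0, 0], [0, 0, 0], 1],
  [[0, 0, 0], [0, 0, 0], 1],
], force=25)

```text
clock: 14.08
eef_pos: [0.5567, 0.164, 0.1076]
tool_rot: [0.716, 0.698, 0.0, -0.0]
ft_force: [1.8, 0.4, -3.0]
grip_width: 0.145
grip_force: 25.0
```

Run:
```python
from h import *
rem((.5568,.164),.108,88.5)
```

```text
clock 14.08 eef [0.5567 0.164  0.1076] yaw 88.5 shift cm [ 0.    0.01 -0.04] rotvec [ 0. -0.  0.] F [ 1.8  0.4 -3. ] grip 0.145 25.0
  tcp in tester mm 159.0 -0.6 j7 -0.64
```

The bar is gripped (13.6 mm wide) on its axis. Turning 60° clockwise, which is + about the downward tool z.

Emit:
step_arm([
  [[0, 0, 0], [0, 0, 0.1], 1],
  [[0, 0, 0], [0, 0, 0.1], 1],
  [[0, 0, 0], [0, 0, 0.1], 1],
  [[0, 0, 0], [0, 0, 0.1], 1],
  [[0, 0, 0], [0, 0, 0.1], 1],
  [[0, 0, 0], [0, 0, 0.1], 1],
  [[0, 0, 0], [0, 0, 0.1], 1],
  [[0, 0, 0], [0, 0, 0.1], 1],
])

```text
clock: 14.75
eef_pos: [0.5563, 0.1642, 0.1075]
tool_rot: [0.932, 0.362, -0.0, -0.0]
ft_force: [-1.4, 0.9, -1.3]
grip_width: 0.144
grip_force: 25.0
```

Emit:
step_arm([
  [[0, 0, 0], [0, 0, 0.1], 1],
  [[0, 0, 0], [0, 0, 0.1], 1],
  [[0, 0, 0], [0, 0, 0.05], 1],
  [[0, 0, 0], [0, 0, 0], 1],
  [[0, 0, 0], [0, 0, 0], 1],
  [[0, 0, 0], [0, 0, 0], 1],
  [[0, 0, 0], [0, 0, 0], 1],
  [[0, 0, 0], [0, 0, 0], 1],
])

```text
clock: 15.42
eef_pos: [0.5564, 0.1642, 0.1075]
tool_rot: [0.969, 0.246, -0.0, -0.0]
ft_force: [-3.6, 3.2, 2.8]
grip_width: 0.149
grip_force: 25.0
```

Run:
```python
from h import *
rem((.5568,.164),.108,28.5); print(readout.get_obs()['torque'].round(3))
```

```text
clock 15.42 eef [0.5564 0.1642 0.1075] yaw 28.4 shift cm [ 0.03  0.04 -0.05] rotvec [-0.001  0.    -0.001] F [-3.6  3.2  2.8] grip 0.149 25.0
  tcp in tester mm 159.3 -0.2 j7 -1.57
[0.886 1.026 0.029]
```

Turned 60.1°, with little residual force. Release, rise clear, then back away so the camera can see.

Emit:
step_arm([
  [[0, 0, 0], [0, 0, 0], 0.8],
  [[0, 0, 0], [0, 0, 0], 0.6],
  [[0, 0, 0], [0, 0, 0], 0.5],
  [[0, 0, 0], [0, 0, 0], 0.5],
  [[0, 0, 0], [0, 0, 0], 0.5],
  [[0, 0, -0.5], [0, 0, 0], 0.5],
  [[0, 0, -2], [0, 0, 0], 0.5],
  [[0, 0, -3], [0, 0, 0], 0.5],
])

```text
clock: 16.08
eef_pos: [0.5553, 0.1634, 0.1613]
tool_rot: [0.97, 0.245, -0.002, -0.0]
ft_force: [0.9, -0.4, -0.1]
grip_width: 0.504
grip_force: 0.0
```

Emit:
step_arm([
  [[0, 0, -3.5], [0, 0, 0], 0.5],
  [[-2.0, 3.4, 0], [0, 0, 0], 0.5],
  [[-2.0, 3.4, 0], [0, 0, 0], 0.5],
  [[-2.0, 3.4, 0], [0, 0, 0], 0.5],
  [[-2.0, 3.4, 0], [0, 0, 0], 0.5],
  [[-2.0, 3.4, 0], [0, 0, 0], 0.5],
  [[0, 0, 0], [0, 0, 0], 0.5],
  [[0, 0, 0], [0, 0, 0], 0.5],
])

```text
clock: 16.75
eef_pos: [0.5492, -0.0355, 0.1978]
tool_rot: [0.97, 0.243, 0.0, 0.0]
ft_force: [0.3, 1.2, 0.0]
grip_width: 0.5
grip_force: 0.0
```

Run:
```python
from h import *
rem((.5568,.164),.108,28.5)
p,d,c,T=snap('top')
P=pts(d,c,T); x,y,z=P[...,0],P[...,1],P[...,2]
b=(z>.119)&(z<.136)&(np.hypot(x-.556,y-.163)<.03)
if b.sum()>20:
    r=cv2.minAreaRect((P[b][:,:2]*1000).astype(np.float32)); print('bar',b.sum(),[np.round(a,1) for a in r])
p0=np.load('top0.npz')['p']
cv2.imwrite('pics/t7.png',cv2.resize(p[130:260,90:490,::-1],None,fx=2,fy=2,interpolation=cv2.INTER_CUBIC))
w,_,_,_=snap('wrist')
cv2.imwrite('pics/t7.png',cv2.vconcat([cv2.resize(p[130:260,90:490,::-1],(560,182)),np.ascontiguousarray(w[...,::-1])]))
```

```text
clock 16.75 eef [ 0.5492 -0.0355  0.1978] yaw 28.1 shift cm [ 10.07 -17.24   8.98] rotvec [ 0.001 -0.    -0.006] F [0.3 1.2 0. ] grip 0.5 0.0
  tcp in tester mm -40.5 1.7 j7 -1.15
bar 98 [array([556.2, 162.3]), array([42.4, 14.3]), np.float64(26.6)]
```

View pics/t7.png

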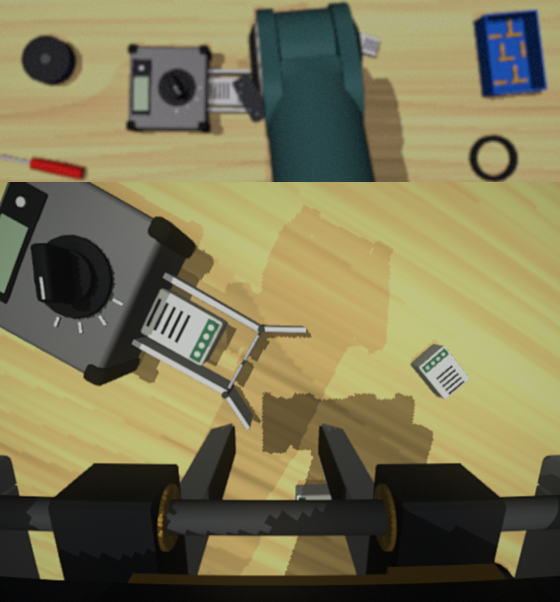

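The picture shows the module (180,325) home behind the closed flaps (243,360). The bar has turned about 62° by measurement, which is two clicks, and the bystanders are in place. Handing in.

```bash
python3 -c "
from station import arm
print(arm.hand_in())"
```

```text
the job is handed in; nothing more can be done
None
```

The power module is fully home with both flaps closed behind it, the selector sits two clicks clockwise and released, nothing else was disturbed, and the job was handed in at about 17 s of the 54 s allowed.

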